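# Deal out two dental cases on the ceramist's bench

### The job

Lay out the two dental cases by dealing one piece at a time to each pan in turn, blue pan first: the white tooth model in the rear compartment of the blue pan, the terracotta model in the rear compartment of the yellow pan, then the orange-lidded jar in front of the white model in the blue pan and the green-lidded jar in front of the terracotta model in the yellow pan, each upright on the floor in the middle of its compartment (rear means away from the robot). Last, stand the small blue rinsing cup upright on the bench midway between the two pans. Set the pieces down, do not drop them, and leave the articulator and the pot of brushes where they are.

Things in the scene. Friction and masses are not known exactly. Their poses are not given: they have to be found in the camera images.
- model_white_mid (a point): White stone tooth model, a block 46 mm long (its x axis, the row of teeth) by 30 mm wide (y) by 26 mm high, with four teeth standing on top to 37 mm, 70 g. This point is on its vertical axis 18 mm above its underside. Grip it across the 30 mm width
- model_pink_mid (a point): Terracotta-red stone tooth model, a block 46 mm long (its x axis, the row of teeth) by 30 mm wide (y) by 26 mm high, with four teeth standing on top to 37 mm, 70 g. This point is on its vertical axis 18 mm above its underside. Grip it across the 30 mm width
- jar_orange_mid (a point): round white porcelain-powder jar, closed, 40 mm in diameter and 42 mm high, 60 g. This point is on its axis, half-way up, 21 mm above its underside. Lid colour: orange.
- jar_green_mid (a point): round white porcelain-powder jar, closed, 40 mm in diameter and 42 mm high, 60 g. This point is on its axis, half-way up, 21 mm above its underside. Lid colour: green.
- cup_mid (a point): Small blue ceramic rinsing cup, empty, round, open at the top, no handle, 46 mm across the rim, a little narrower at the foot, 46 mm high, wall 3 mm, 70 g. This point is on its axis, half-way up (23 mm above its underside).
- pan_blue: Blue shallow metal case pan 156 mm (x, front to back) by 84 mm (y) by 10 mm high, fixed to the bench, walls 4 mm, floor 4 mm thick (its top 4 mm above the bench); a 9 mm high cross wall divides it into a front compartment (towards the robot, -x) and a rear one (+x), each 72 by 76 mm inside and centred 38 mm from the pan's centre along its x axis. Origin: centre of its underside, on the bench. z up; yaw within 0.2 rad of the robot's frame
- pan_yellow: Yellow shallow metal case pan 156 mm (x, front to back) by 84 mm (y) by 10 mm high, fixed to the bench, walls 4 mm, floor 4 mm thick (its top 4 mm above the bench); a 9 mm high cross wall divides it into a front compartment (towards the robot, -x) and a rear one (+x), each 72 by 76 mm inside and centred 38 mm from the pan's centre along its x axis. Origin: centre of its underside, on the bench. z up; yaw within 0.2 rad of the robot's frame
- articulator: Steel articulator with blue plates and knobs, bystander on the bench, about 100 by 75 mm and 118 mm high, 0.8 kg. Origin: centre of its underside.
- brushes: Steel pot, 48 mm in diameter and 70 mm high, with three brushes standing in it to 165 mm, bystander. Origin: centre of its underside.

How it is judged (in metres and radians):
On the way, in this order (a step that is already met when the one before it is completed fails the run):
1. The white model stands in the middle of the rear compartment of the blue pan (x of model_white_mid in the frame of pan_blue between 0.023 and 0.053 m and y of model_white_mid in the frame of pan_blue between -0.015 and 0.015 m and z of model_white_mid in the frame of pan_blue below 0.026 m and angle between model_white_mid's own z axis and vertical below 0.12 rad), for 0.2 s.
2. The terracotta model stands in the middle of the rear compartment of the yellow pan (x of model_pink_mid in the frame of pan_yellow between 0.023 and 0.053 m and y of model_pink_mid in the frame of pan_yellow between -0.015 and 0.015 m and z of model_pink_mid in the frame of pan_yellow below 0.026 m and angle between model_pink_mid's own z axis and vertical below 0.12 rad), for 0.2 s.
3. The orange-lidded jar stands in the front compartment of the blue pan (x of jar_orange_mid in the frame of pan_blue between -0.053 and -0.023 m and y of jar_orange_mid in the frame of pan_blue between -0.015 and 0.015 m and z of jar_orange_mid in the frame of pan_blue below 0.029 m and angle between jar_orange_mid's own z axis and vertical below 0.12 rad), for 0.2 s.
4. The green-lidded jar stands in the front compartment of the yellow pan (x of jar_green_mid in the frame of pan_yellow between -0.053 and -0.023 m and y of jar_green_mid in the frame of pan_yellow between -0.015 and 0.015 m and z of jar_green_mid in the frame of pan_yellow below 0.029 m and angle between jar_green_mid's own z axis and vertical below 0.12 rad), for 0.2 s.
5. The blue cup stands on the bench between the two pans (((y of cup_mid in the frame of pan_blue below -0.066 m and y of cup_mid in the frame of pan_yellow above 0.066 m and x of cup_mid in the frame of pan_blue between -0.08 and 0.08 m and x of cup_mid in the frame of pan_yellow between -0.08 and 0.08 m) or (y of cup_mid in the frame of pan_yellow below -0.066 m and y of cup_mid in the frame of pan_blue above 0.066 m and x of cup_mid in the frame of pan_yellow between -0.08 and 0.08 m and x of cup_mid in the frame of pan_blue between -0.08 and 0.08 m)) and height (world z) of cup_mid below 0.028 m and angle between cup_mid's own z axis and vertical below 0.12 rad), for 0.2 s.
At the end, for the whole second after the job is handed in: White model (rear) and orange jar (front) in the blue pan, terracotta model and green jar likewise in the yellow, each upright on the floor, within 15 mm (pan's x, y) of its compartment's middle; cup upright on the bench between and clear of the pans, within 80 mm of their middles in x; all at rest (all of step 1 and all of step 2 and all of step 3 and all of step 4 and all of step 5 and linear speed of each of model_white, model_pink, jar_orange, jar_green, cup below 0.02 m/s); the robot touches nothing.
It fails at once if A piece is dropped (falls free faster than 0.6 m/s, a drop of about 2 cm) ((linear speed of model_white above 0.6 m/s and contact force between the fingers and model_white below 0.05 N) or (linear speed of model_pink above 0.6 m/s and contact force between the fingers and model_pink below 0.05 N) or (linear speed of jar_orange above 0.6 m/s and contact force between the fingers and jar_orange below 0.05 N) or (linear speed of jar_green above 0.6 m/s and contact force between the fingers and jar_green below 0.05 N) or (linear speed of cup above 0.6 m/s and contact force between the fingers and cup below 0.05 N)).
It fails at once if The articulator is pushed more than 15 mm from its place (distance of articulator from where it was at the start of the episode above 0.015 m).
It fails at once if The pot of brushes is pushed more than 15 mm from its place (distance of brushes from where it was at the start of the episode above 0.015 m).
It also fails if it takes over 125 s, if anything falls off the work surface, if the arm or the gripper's body presses on something with over 40 N, if the wrist force passes 120 N, or if a joint passes its speed limit or range.

### The arm

A 6-joint arm with a two-finger parallel gripper is mounted at the origin on the work surface. World frame = base frame: x ahead of the robot, y to its left, z up, the work surface at z = 0. Lengths are in m, angles in degrees, forces in N, time in s.
With the tool pointing down it reaches from about 0.3 to 0.75 m from the base axis. Payload 8.5 kg.
Tool frame: the origin (TCP) lies at the very end of the fingers, on their centre line; the grasp point (between the pads) lies 19 mm behind it; z points along the fingers, y is the line along which they close (so a half turn about z gives the same grasp; the last joint's range is limited). The gripper opens to 85 mm and grips with 20 to 120 N. Pads are 22 mm wide; open, the fingers measure 114 mm over their backs; the gripper's body (76 mm by 85 mm) begins 54 mm behind the grasp point. The pads swing forward as they close: fully open they stand 13 mm farther back than shut.
Start: joints at [51.893, 21.807, 74.336, -0, 83.858, -12.336], TCP at [0.239, 0.495, 0.231] pointing down, gripper open.
Joint ranges: [-178.18, 178.18], [-50.72, 133.34], [12.68, 142.11], [-81.47, 261.47], [9.98, 163.14], [-165.26, 165.26]. Speed limits (degrees/s): [136.94, 136.94, 180, 180, 180, 180].

### API

Orientations are given as a 3x3 rotation matrix whose columns are the frame's x, y, z axes.
In Python, from rig import env, imaging gives the robot as it stands. The module is installed in compiled form; this text tells all that it offers.
- The arm moves only by the tool arm_command, never from a script. Its arguments are lists of equal length, an entry for each row: "turn": the turn, a rotation vector about the tool's x, y, z in units of 5 degrees (1.0 is 5 degrees), a list of three; "xyz": the shift along the tool's x, y, z in units of 50 mm (1.0 is 50 mm), a list of three; "claw": the finger opening in mm, from 0 to 85.4. A call has 1 to 12 rows; each row shifts and turns the commanded pose from where the row before left it, along the tool's axes as they then stand; what a row does not reach is not made up. A row lasts 1/10 s, in which the tool goes at most 50 mm and 8.59 degrees, less where a joint would pass 70% of its speed; a pose out of reach is approached as far as the arm can. A call is refused whole if a number of a shift passes 1 or a number of a turn 1, either way. A call with a gripper value outside its range is refused whole. The fingers move at their own pace and stop on an object; "squeeze" is the grip in N (left out, the last holds). Time passes only in rows, so rows that do not move let the fingers close. It gives the time, the measured TCP pose, the force, the opening and the grip force at its end, in the units of the state.
- env.observe(): the state, without advancing time (a new reading comes with each control period).
- imaging.get_image(name): name is "side" or "top"; returns (picture, depth): 400x640x3 uint8, blue, green, red; 400x640 float32, m along the optical axis (not along the pixel's ray), 0 where there is no reading.
- imaging.camera_info(name): a dict with "camera_matrix" (3x3 intrinsics, pixels), "rvec" (rotation vector, rad) and "tvec" (3), from world to camera coordinates, as OpenCV has them. Camera axes: x right, y down, z forward; pixel columns grow to the right and rows downward; lengths in m; the calibration is good to about 2 mm. A picture is of the moment at which its call begins. camera_info takes no time and is no camera call.
- env.close_job(): hands the job in; it is judged then, once.
The state is a dict: "time_s": time; "q": joint angles; "qvel": joint speeds; "joint_efforts": joint torques, N m; "position": TCP position; "tool_rot": TCP orientation; "ft_force": force on the tool from outside, world axes, zero at the start; "wrist_torque": the same for the moment, N m; "grip_width": finger opening in m; "gripper_force": force on a finger pad.
Only numpy, scipy, OpenCV 4.12 (cv2) and the standard library are available. Lean on these libraries where they do the work, as an engineer would, in place of code of your own. Each camera call takes 0.05 s, during which the arm holds its last target. There are 200 camera calls.

## Working session

There is one attempt and no reset: what is moved stays moved. The work goes in short steps, Python scripts to look and compute and a tool call to move; the robot and the scene stay as the last step left them, time stands still between calls to the robot, and variables do not carry over. Pictures are saved under pics/ and viewed, at most 14 in all, crops included, and the job is handed in when it is done.

Besides the shell and the picture viewer there is one more tool, called after ">>>" as a command line: name --argument value ..., lists and objects as JSON in quotes. arm_command: Moves the arm, as the interface text tells. Its arguments: {"type":"object","properties":{"turn":{"type":"array"},"xyz":{"type":"array"},"claw":{"type":"array"},"squeeze":{"type":"number"}},"required":["turn","xyz","claw"]}

```bash
mkdir -p pics
cat > h.py <<'E'
import numpy as np, cv2
from rig import env, imaging
def cam(n):
    c=imaging.camera_info(n); R=cv2.Rodrigues(np.array(c['rvec'],float))[0]
    return np.array(c['camera_matrix']),R,np.array(c['tvec'],float).ravel()
def cloud(n):
    im,d=imaging.get_image(n); K,R,t=cam(n)
    v,u=np.mgrid[:400,:640]
    p=np.stack([(u-K[0,2])/K[0,0]*d,(v-K[1,2])/K[1,1]*d,d],-1)
    return im,d,(p-t)@R
def ray(n,u,v,z):
    K,R,t=cam(n); c=-R.T@t; r=R.T@np.linalg.inv(K)@np.array([u,v,1.])
    return c+r*(z-c[2])/r[2]
E
python3 - <<'E'
from h import *
for n in('side','top'):
    im,d,P=cloud(n); cv2.imwrite(f'pics/{n}0.png',im); np.savez(f'{n}0.npz',im=im,d=d,P=P)
    K,R,t=cam(n); print(n,-R.T@t,K[0,0]); print(R.round(2))
s=env.observe(); print(s['time_s'],s['position'],s['tool_rot'],s['grip_width'],s['ft_force'])
E
```

```text
side [0.53333235 0.67077061 0.79010343] 413.2872585664356
[[-1.   -0.05 -0.01]
 [-0.03  0.74 -0.68]
 [ 0.05 -0.67 -0.74]]
top [0.53106467 0.028745   0.81065931] 375.9538415673193
[[-0.   -1.    0.04]
 [-1.    0.   -0.07]
 [ 0.07 -0.04 -1.  ]]
0.1 [0.23895447 0.49509337 0.23078844] [[-9.00555455e-01  4.34740412e-01 -8.03514301e-04]
 [ 4.34741057e-01  9.00554956e-01 -9.92490758e-04]
 [ 2.92132944e-04 -1.24311362e-03 -9.99999185e-01]] 0.08550433112278187 [0.38058789 0.50143574 0.0537165 ]
```

View pics/top0.png

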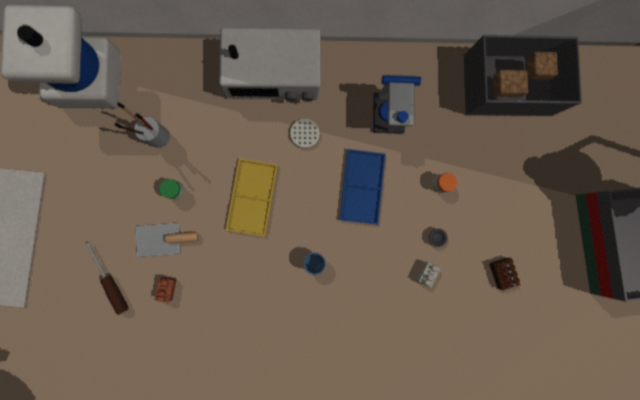

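View pics/side0.png

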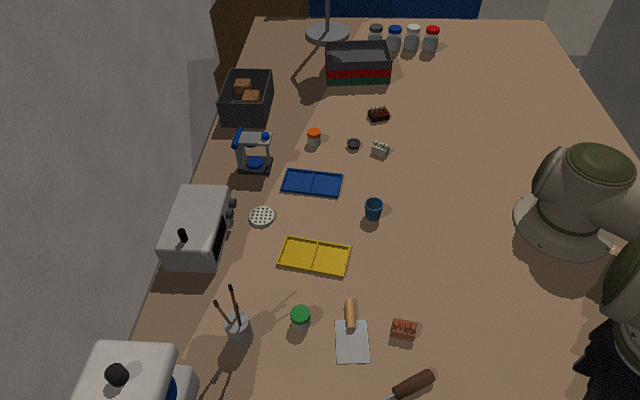

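The top view shows the blue pan at (362,187), the yellow pan at (252,197), the white model at (428,274) and the terracotta model at (165,289). The orange jar is at (447,182), the green jar at (170,188) and the cup at (315,263). A dark brown model at (505,273) is a distractor; the articulator is at (398,105) and the brushes at (150,130). The side view agrees with this.

```bash
cat > meas.py <<'E'
from h import *
# name: pixel window (top), hue range, smin, vmin
T={'blue':((330,395,140,235),(95,130),120,40),'yellow':((215,290,150,245),(18,35),120,60),'orange':((430,465,165,200),(0,17),150,110),
'green':((150,190,172,206),(45,85),100,30),'cup':((298,332,246,282),(90,125),80,25),'pink':((148,182,270,308),(0,14),110,50),'white':((412,445,256,292),(0,180),0,95)}
S={'blue':((270,355,160,205),(95,130),120,40),'yellow':((265,360,225,285),(18,35),120,60),'orange':((300,328,122,142),(0,17),150,110),
'green':((285,315,300,325),(45,85),100,30),'cup':((358,390,192,226),(90,125),80,25),'pink':((385,422,312,345),(0,14),110,50),'white':((366,395,138,162),(0,180),0,95)}
if __name__=='__main__':
  for cn,D in(('top',T),('side',S)):
    z=np.load(cn+'0.npz'); im,P,d=z['im'],z['P'],z['d']; hsv=cv2.cvtColor(im,cv2.COLOR_BGR2HSV)
    for k,((a,b,c,e),h,s,v) in D.items():
        m=cv2.inRange(hsv,(h[0],s,v),(h[1],255,255)); 
        if k=='white': m=cv2.inRange(hsv,(0,0,v),(180,70,255))
        w=np.zeros_like(m); w[c:e,a:b]=m[c:e,a:b]
        n,l,st,ce=cv2.connectedComponentsWithStats(w); i=1+np.argmax(st[1:,4]); mm=(l==i)&(d>0)
        p=P[mm]; r=cv2.minAreaRect(p[:,:2].astype(np.float32)*1000)
        print(cn,k,st[i],'px',ce[i].round(1),'med',np.median(p,0).round(4),'zpct',np.percentile(p[:,2],[2,25,75,98]).round(4),'rect',np.round(r[0],1),np.round(r[1],1),round(r[2],1))
E
python3 meas.py
python3 - <<'E'
import cv2,numpy as np
i=cv2.imread('pics/top0.png'); f=lambda a,b,c,d:cv2.resize(i[c:d,a:b],(400,300),interpolation=cv2.INTER_CUBIC)
s=cv2.imread('pics/side0.png'); g=lambda a,b,c,d:cv2.resize(s[c:d,a:b],(400,300),interpolation=cv2.INTER_CUBIC)
cv2.imwrite('pics/crops.png',np.vstack([np.hstack([f(148,188,273,303),f(408,448,259,289)]),np.hstack([g(380,428,312,348),g(360,400,135,165)])]))
E
```

```text
top blue [ 340  150   45   74 2646] px [362.  186.6] med [ 0.6171 -0.1147  0.0038] zpct [0.0008 0.0028 0.0051 0.0109] rect [ 618.1 -113.8] [ 82.3 152.1] 83.1
top yellow [ 226  158   52   79 3006] px [251.4 197. ] med [0.5951 0.1243 0.0042] zpct [0.0002 0.0031 0.0056 0.0113] rect [595.7 124.6] [ 87.8 157.2] 80.2
top orange [439 173  18  19 258] px [447.4 181.7] med [ 0.6237 -0.288   0.0419] zpct [0.0388 0.0407 0.0429 0.0449] rect [ 624.6 -287.9] [36.9 37. ] 0.9
top green [160 180  20  18 295] px [169.3 188.4] med [0.6104 0.2847 0.0422] zpct [0.0374 0.0412 0.0432 0.0453] rect [611.5 288.2] [44.  36.3] 70.0
top cup [304 254  21  20 334] px [313.9 263.3] med [ 0.4544 -0.0095  0.0059] zpct [0.0017 0.0039 0.0306 0.0466] rect [456.6  -7.5] [41.4 37.5] 83.4
top pink [155 277  21  26 431] px [164.9 289. ] med [0.4063 0.2934 0.0261] zpct [0.0008 0.0239 0.0314 0.0372] rect [403.  302.1] [39.2 53.8] 78.5
top white [420 261  21  28 298] px [430.7 274.3] med [ 0.4316 -0.2527  0.0261] zpct [-0.0019  0.0242  0.0328  0.0376] rect [ 428.  -256.8] [43.  51.6] 62.8
side blue [ 280  168   63   30 1362] p
[... 346 characters left out ...]
36 -0.2869  0.0406] zpct [-0.0014  0.0393  0.0415  0.0431] rect [ 625.9 -312.9] [35.7 88.9] 1.3
side green [290 305  20  20 312] px [299.8 314.2] med [0.6092 0.2895 0.0404] zpct [0.0321 0.0396 0.0416 0.0432] rect [611.4 281.9] [38.  50.3] 11.9
side cup [365 197  18  24 340] px [373.1 208.2] med [ 0.4574 -0.0108  0.0292] zpct [0.0037 0.0186 0.0395 0.0455] rect [458.1  -6.2] [44.  43.2] 30.5
side pink [391 318  26  24 457] px [403.3 329.3] med [0.4061 0.3051 0.0246] zpct [-0.0005  0.0215  0.0294  0.0363] rect [402.6 292.8] [45.8 49.5] 81.7
side white [374 140  16   8  43] px [381.5 143.2] med [ 0.4266 -0.2542  0.0309] zpct [-0.0041  0.0226  0.0343  0.036 ] rect [ 423.8 -270.2] [69.6 44. ] 78.4
```

View pics/crops.png

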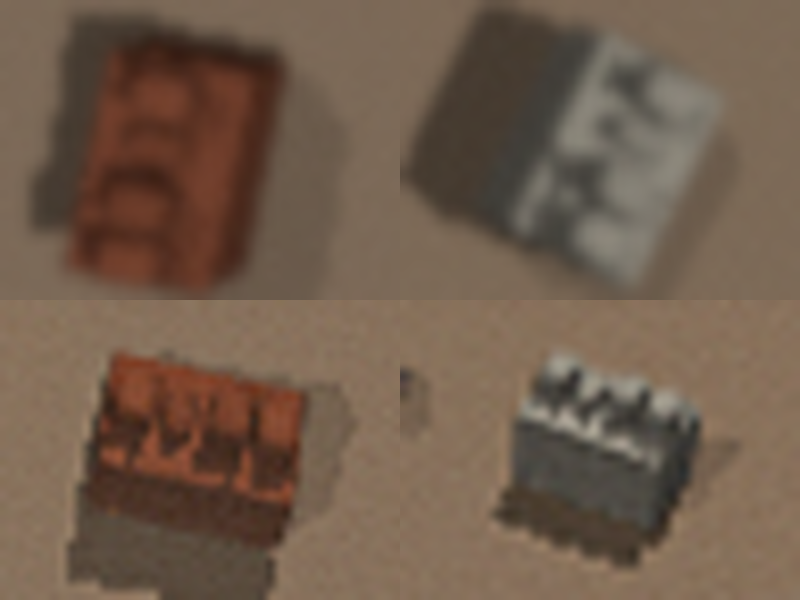

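The crops show both models' teeth rows running roughly front to back. The terracotta one is tilted slightly and the white one by about 25–30°. I'll fit the tops from depth.

```bash
cat > top.py <<'E'
from h import *
A={'white':(.425,-.255,.019,.04),'pink':(.403,.297,.019,.04),'orange':(.6245,-.288,.03,.05),'green':(.611,.287,.03,.05),'cup':(.457,-.008,.035,.055)}
def fit(P,x,y,a,b,w=.045):
    m=(abs(P[...,0]-x)<w)&(abs(P[...,1]-y)<w)&(P[...,2]>a)&(P[...,2]<b)
    k=cv2.connectedComponentsWithStats(m.astype(np.uint8)); 
    m=k[1]==1+np.argmax(k[2][1:,4])
    p=P[m]; r=cv2.minAreaRect(p[:,:2].astype(np.float32)*1000); return p,r
if __name__=='__main__':
    for n in('top','side'):
        z=np.load(n+'0.npz'); P=z['P']
        for k,v in A.items():
            p,r=fit(P,*v); q=p[:,:2]; o=cv2.fitEllipse
            print(n,k,len(p),'mean',(q.mean(0)*1000).round(1),'rect',np.round(r[0],1),np.round(r[1],1),round(r[2],1),'ztop',np.percentile(p[:,2],95).round(4), 'enc',np.round(cv2.minEnclosingCircle(q.astype(np.float32)*1000)[0],1),round(cv2.minEnclosingCircle(q.astype(np.float32)*1000)[1],1))
        for k,v in {'blue':(.618,-.114),'yellow':(.596,.124)}.items():
            m=(P[...,2]>.0065)&(P[...,2]<.013)&(abs(P[...,0]-v[0])<.095)&(abs(P[...,1]-v[1])<.06); p=P[m]
            r=cv2.minAreaRect(p[:,:2].astype(np.float32)*1000); print(n,k,len(p),np.round(r[0],1),np.round(r[1],1),round(r[2],1),p.mean(0).round(4))
E
python3 top.py
```

```text
top white 325 mean [ 431.9 -248.4] rect [ 431.1 -249.9] [30.3 46.2] 62.9 ztop 0.0363 enc [ 430.6 -250.6] 25.9
top pink 366 mean [406.8 295.4] rect [406.3 297.2] [31.  45.5] 78.6 ztop 0.0367 enc [406.  297.2] 26.4
top orange 303 mean [ 624.5 -286.6] rect [ 625.  -287.8] [37.7 38.9] 86.0 ztop 0.044 enc [ 625.3 -288.6] 19.9
top green 329 mean [610.4 284.2] rect [610.8 285.7] [38.8 39. ] 56.7 ztop 0.0447 enc [611.1 285.9] 20.1
top cup 137 mean [456.   -9.4] rect [458.2  -8.6] [42.6 44.2] 89.3 ztop 0.0476 enc [458.2  -8.5] 22.7
top blue 520 [ 619.3 -114.9] [ 84.5 156.4] 83.1 [ 0.6204 -0.115   0.0093]
top yellow 580 [596.1 123. ] [ 84.5 155.9] 80.3 [0.5961 0.1252 0.0093]
side white 134 mean [ 431.1 -243.7] rect [ 431.3 -248. ] [31.2 47.2] 65.7 ztop 0.0348 enc [ 430.7 -247.9] 25.9
side pink 360 mean [406.4 301.7] rect [405.5 299.3] [31.3 45.8] 79.1 ztop 0.0354 enc [405.3 299.3] 26.2
side orange 120 mean [ 624.7 -282.3] rect [ 625.2 -284.6] [35.3 39.9] 3.7 ztop 0.0427 enc [ 624.7 -284.9] 20.4
side green 326 mean [610.  289.7] rect [610.4 288.8] [37.8 38.2] 0.1 ztop 0.043 enc [610.2 287.7] 20.2
side cup 134 mean [457.6  -7.6] rect [457.8  -7. ] [45.7 44.6] 60.8 ztop 0.0457 enc [458.2  -7.5] 23.8
side blue 243 [ 618.4 -113. ] [ 88.  155.6] 83.3 [ 0.6193 -0.1102  0.0083]
side yellow 388 [595.7 124.1] [ 86.8 155.7] 80.2 [0.5971 0.1269 0.0085]
```

The fits match the given sizes, within 2–3 mm between the two views:

| Thing | Position (mm) | Angle |
|---|---|---|
| White model | (431,-249) | closing axis 63° |
| Terracotta model | (406,298) | closing axis 79° |
| Orange jar | (625,-287) | – |
| Green jar | (611,287) | – |
| Cup | (458,-8) | – |
| Blue pan | (619,-114) | yaw -6.8° |
| Yellow pan | (596,123.7) | yaw -9.8° |

I'll move to the white model first.

```bash
cat > go.py <<'E'
import sys
from h import *
# go.py x y z psi (mm, deg; psi = heading of tool y): remaining tool-frame shift and z-turn, in move units
def go(x,y,z,psi=None):
    s=env.observe(); R=np.array(s['tool_rot']); p=np.array(s['position'])*1000
    c=np.degrees(np.arctan2(R[1,1],R[0,1])); d=R.T@(np.array([x,y,z])-p)
    print('t',round(s['time_s'],1),'p',p.round(1),'psi',c.round(2),'tilt',np.degrees(R[:2,2]).round(2),'w',round(s['grip_width']*1000,1),'gf',round(float(s['gripper_force']),1),'q6',round(s['q'][5]),'| shift units',(d/50).round(2),'turn units',None if psi is None else round((c-psi)/5,2))
go(*map(float,sys.argv[1:]))
E
echo ok
```

```text
ok
```

>>> arm_command --turn '[[0, 0, 0], [0, 0, 0], [0, 0, 0], [0, 0, 0], [0, 0, 0], [0, 0, 0], [0, 0, 0], [0, 0, 0], [0, 0, 0], [0, 0, 0], [0, 0, 0], [0, 0, 0]]' --xyz '[[-0.2, -0.25, 0], [-0.41, -0.49, 0], [-0.41, -0.49, 0], [-0.41, -0.49, 0], [-0.41, -0.49, 0], [-0.41, -0.49, 0], [-0.41, -0.49, 0], [-0.41, -0.49, 0], [-0.41, -0.49, 0], [-0.41, -0.49, 0], [-0.41, -0.49, 0], [-0.41, -0.49, 0]]' --claw '[85, 85, 85, 85, 85, 85, 85, 85, 85, 85, 85, 85]'

```text
time_s: 1.3
position: [0.3285, 0.1377, 0.2312]
tool_rot: [[-0.901, 0.435, -0.0], [0.435, 0.901, -0.0], [0.0, -0.0, -1.0]]
ft_force: [0.1, 0.9, -0.2]
grip_width: 0.0852
gripper_force: 0.0
```

```bash
python3 go.py 431 -249 120 63
```

```text
t 1.3 p [328.5 137.7 231.2] psi 64.24 tilt [-0.01 -0.  ] w 85.2 gf 0.0 q6 -61 | shift units [-5.21 -6.07  2.22] turn units 0.25
```

>>> arm_command --turn '[[0, 0, 0.25], [0, 0, 0], [0, 0, 0], [0, 0, 0], [0, 0, 0], [0, 0, 0], [0, 0, 0], [0, 0, 0], [0, 0, 0], [0, 0, 0], [0, 0, 0], [0, 0, 0]]' --xyz '[[-0.43, -0.5, 0.18], [-0.43, -0.5, 0.18], [-0.43, -0.5, 0.18], [-0.43, -0.5, 0.18], [-0.43, -0.5, 0.18], [-0.43, -0.5, 0.18], [-0.43, -0.5, 0.18], [-0.43, -0.5, 0.18], [-0.43, -0.5, 0.18], [-0.43, -0.5, 0.18], [-0.43, -0.5, 0.18], [-0.4, -0.4, 0.1]]' --claw '[70, 70, 70, 70, 70, 70, 70, 70, 70, 70, 70, 70]'

```text
time_s: 2.5
position: [0.4236, -0.2417, 0.1264]
tool_rot: [[-0.89, 0.455, -0.001], [0.455, 0.89, 0.001], [0.001, 0.0, -1.0]]
ft_force: [0.2, 0.3, 0.7]
grip_width: 0.0699
gripper_force: 0.0
```

```bash
python3 go.py 431 -249 3 63
```

```text
t 2.5 p [ 423.6 -241.7  126.4] psi 62.93 tilt [-0.06  0.05] w 69.9 gf 0.0 q6 -107 | shift units [-0.2  -0.06  2.47] turn units -0.01
```

>>> arm_command --turn '[[0, 0, 0], [0, 0, 0], [0, 0, 0], [0, 0, 0], [0, 0, 0], [0, 0, 0], [0, 0, 0], [0, 0, 0], [0, 0, 0], [0, 0, 0], [0, 0, 0], [0, 0, 0]]' --xyz '[[-0.2, -0.06, 0.2], [0, 0, 0.4], [0, 0, 0.4], [0, 0, 0.4], [0, 0, 0.4], [0, 0, 0.4], [0, 0, 0.2], [0, 0, 0.07], [0, 0, 0], [0, 0, 0], [0, 0, 0], [0, 0, 0]]' --claw '[70, 70, 70, 70, 70, 70, 70, 70, 60, 45, 35, 25]' --squeeze 40

```text
time_s: 3.7
position: [0.4316, -0.2478, 0.0046]
tool_rot: [[-0.891, 0.454, 0.001], [0.454, 0.891, -0.001], [-0.002, -0.001, -1.0]]
ft_force: [-0.7, -0.1, 5.2]
grip_width: 0.0293
gripper_force: 40.1
```

```bash
python3 go.py 657 -118.5 120 83
```

```text
t 3.7 p [ 431.6 -247.8    4.6] psi 62.98 tilt [ 0.07 -0.07] w 29.3 gf 40.1 q6 -106 | shift units [-2.84  4.35 -2.3 ] turn units -4.0
```

>>> arm_command --turn '[[0, 0, 0], [0, 0, 0], [0, 0, 0], [0, 0, 0], [0, 0, 0], [0, 0, 0], [0, 0, 0], [0, 0, 0], [0, 0, 0], [0, 0, 0], [0, 0, 0], [0, 0, 0]]' --xyz '[[0, 0, -0.2], [0, 0, -0.5], [0, 0, -0.6], [-0.1, 0.15, -0.5], [-0.36, 0.55, -0.3], [-0.36, 0.55, -0.2], [-0.36, 0.55, 0], [-0.36, 0.55, 0], [-0.36, 0.55, 0], [-0.36, 0.55, 0], [-0.36, 0.55, 0], [-0.2, 0.3, 0]]' --claw '[25, 25, 25, 25, 25, 25, 25, 25, 25, 25, 25, 25]'

```text
time_s: 4.9
position: [0.656, -0.1183, 0.1194]
tool_rot: [[-0.891, 0.453, 0.001], [0.453, 0.891, 0.0], [-0.0, 0.0, -1.0]]
ft_force: [-0.8, 0.0, -1.0]
grip_width: 0.0291
gripper_force: 39.7
```

>>> arm_command --turn '[[0, 0, -1], [0, 0, -1], [0, 0, -1], [0, 0, -1], [0, 0, 0]]' --xyz '[[0, 0, 0], [0, 0, 0], [0, 0, 0], [0, 0, 0], [0, 0, 0]]' --claw '[25, 25, 25, 25, 25]'

```text
time_s: 5.4
position: [0.6544, -0.1199, 0.1195]
tool_rot: [[-0.993, 0.121, 0.0], [0.121, 0.993, -0.0], [-0.0, -0.0, -1.0]]
ft_force: [0.5, -0.6, -0.3]
grip_width: 0.0291
gripper_force: 39.6
```

```bash
python3 go.py 657 -118.5 9 83.2
```

```text
t 5.4 p [ 654.4 -119.9  119.5] psi 83.02 tilt [ 0. -0.] w 29.1 gf 39.6 q6 -104 | shift units [-0.05  0.03  2.21] turn units -0.04
```

>>> arm_command --turn '[[0, 0, 0], [0, 0, 0], [0, 0, 0], [0, 0, 0], [0, 0, 0], [0, 0, 0], [0, 0, 0], [0, 0, 0], [0, 0, 0]]' --xyz '[[-0.05, 0.03, 0.2], [0, 0, 0.4], [0, 0, 0.4], [0, 0, 0.4], [0, 0, 0.4], [0, 0, 0.2], [0, 0, 0.1], [0, 0, 0.1], [0, 0, 0]]' --claw '[25, 25, 25, 25, 25, 25, 25, 25, 25]'

```text
time_s: 6.3
position: [0.6576, -0.1189, 0.0093]
tool_rot: [[-0.992, 0.123, 0.001], [0.123, 0.992, -0.0], [-0.001, -0.0, -1.0]]
ft_force: [-0.7, 0.2, -0.7]
grip_width: 0.0293
gripper_force: 39.7
```

```bash
python3 go.py 657 -118.5 8.6 83.2
```

```text
t 6.3 p [ 657.6 -118.9    9.3] psi 82.96 tilt [ 0.06 -0.02] w 29.3 gf 39.7 q6 -103 | shift units [0.01 0.01 0.01] turn units -0.05
```

>>> arm_command --turn '[[0, 0, 0], [0, 0, 0], [0, 0, 0], [0, 0, 0], [0, 0, 0], [0, 0, 0], [0, 0, 0], [0, 0, 0], [0, 0, 0], [0, 0, 0], [0, 0, 0]]' --xyz '[[0, 0, 0.02], [0, 0, 0], [0, 0, 0], [0, 0, 0], [0, 0, 0], [0, 0, 0], [0, 0, -0.2], [0, 0, -0.4], [0, 0, -0.6], [0, 0, -0.6], [0, 0, -0.5]]' --claw '[25, 28, 30, 33, 37, 37, 37, 37, 50, 60, 60]'

```text
time_s: 7.4
position: [0.6575, -0.1189, 0.1255]
tool_rot: [[-0.992, 0.122, 0.002], [0.122, 0.993, -0.001], [-0.002, -0.0, -1.0]]
ft_force: [0.1, -0.5, 0.5]
grip_width: 0.0597
gripper_force: 0.0
```

```bash
python3 go.py 406 298 120 79
```

```text
t 7.4 p [ 657.5 -118.9  125.5] psi 82.98 tilt [ 0.1  -0.04] w 59.7 gf 0.0 q6 -103 | shift units [6.01 7.66 0.09] turn units 0.8
```

>>> arm_command --turn '[[0, 0, 0], [0, 0, 0], [0, 0, 0], [0, 0, 0], [0, 0, 0], [0, 0, 0], [0, 0, 0], [0, 0, 0], [0, 0, 0], [0, 0, 0], [0, 0, 0], [0, 0, 0.8]]' --xyz '[[0.25, 0.3, 0], [0.5, 0.64, 0], [0.5, 0.64, 0], [0.5, 0.64, 0], [0.5, 0.64, 0], [0.5, 0.64, 0], [0.5, 0.64, 0], [0.5, 0.64, 0], [0.5, 0.64, 0], [0.5, 0.64, 0], [0.5, 0.64, 0], [0.5, 0.64, 0]]' --claw '[60, 65, 70, 70, 70, 70, 70, 70, 70, 70, 70, 70]'

```text
time_s: 8.6
position: [0.4159, 0.2819, 0.1237]
tool_rot: [[-0.981, 0.192, 0.001], [0.192, 0.981, 0.0], [-0.001, 0.001, -1.0]]
ft_force: [0.1, 0.8, -0.9]
grip_width: 0.0697
gripper_force: 0.0
```

```bash
python3 go.py 406 298 3 79
cat > chk.py <<'E'
import sys; from top import *
a=list(map(float,sys.argv[2:])); im,d,P=cloud(sys.argv[1]); cv2.imwrite('pics/last_%s.png'%sys.argv[1],im)
p,r=fit(P,*a); print(len(p),np.round(r[0],1),np.round(r[1],1),round(r[2],1),'ztop',np.percentile(p[:,2],[50,95]).round(4))
E
python3 chk.py top .657 -.118 .023 .045; python3 chk.py top .406 .298 .019 .04
```

```text
t 8.6 p [415.9 281.9 123.7] psi 78.92 tilt [0.07 0.03] w 69.7 gf 0.0 q6 -58 | shift units [0.26 0.28 2.41] turn units -0.02
314 [ 657.4 -118.7] [29.9 45. ] 82.6 ztop [0.0304 0.0403]
281 [410.5 296.6] [31.7 37. ] 79.3 ztop [0.0269 0.0372]
```

White model measured at (657.4,-118.7), top at 40 mm: on target. Next is the terracotta model.

>>> arm_command --turn '[[0, 0, 0], [0, 0, 0], [0, 0, 0], [0, 0, 0], [0, 0, 0], [0, 0, 0], [0, 0, 0], [0, 0, 0], [0, 0, 0], [0, 0, 0], [0, 0, 0], [0, 0, 0]]' --xyz '[[0.26, 0.28, 0.2], [0, 0, 0.4], [0, 0, 0.4], [0, 0, 0.4], [0, 0, 0.4], [0, 0, 0.4], [0, 0, 0.15], [0, 0, 0.03], [0, 0, 0], [0, 0, 0], [0, 0, 0], [0, 0, 0]]' --claw '[70, 70, 70, 70, 70, 70, 70, 70, 60, 45, 35, 25]' --squeeze 40

```text
time_s: 9.9
position: [0.4071, 0.297, 0.0046]
tool_rot: [[-0.982, 0.191, 0.001], [0.191, 0.982, 0.0], [-0.001, 0.001, -1.0]]
ft_force: [-1.0, -0.8, 5.1]
grip_width: 0.0296
gripper_force: 40.1
```

```bash
python3 go.py 633.4 117.2 120 80.2
```

```text
t 9.9 p [407.1 297.    4.6] psi 78.99 tilt [0.08 0.03] w 29.6 gf 40.1 q6 -56 | shift units [-5.13 -2.66 -2.3 ] turn units -0.24
```

>>> arm_command --turn '[[0, 0, 0], [0, 0, 0], [0, 0, 0], [0, 0, 0], [0, 0, 0], [0, 0, 0], [0, 0, 0], [0, 0, 0], [0, 0, 0], [0, 0, 0], [0, 0, 0], [0, 0, -0.24]]' --xyz '[[0, 0, -0.2], [0, 0, -0.5], [0, 0, -0.6], [-0.2, -0.1, -0.5], [-0.6, -0.31, -0.3], [-0.7, -0.36, -0.2], [-0.7, -0.36, 0], [-0.7, -0.36, 0], [-0.7, -0.36, 0], [-0.7, -0.36, 0], [-0.5, -0.26, 0], [-0.33, -0.19, 0]]' --claw '[25, 25, 25, 25, 25, 25, 25, 25, 25, 25, 25, 25]'

```text
time_s: 11.1
position: [0.6343, 0.1156, 0.1193]
tool_rot: [[-0.985, 0.172, 0.0], [0.172, 0.985, -0.0], [-0.0, -0.0, -1.0]]
ft_force: [-0.4, 0.8, -0.8]
grip_width: 0.0293
gripper_force: 39.6
```

```bash
python3 go.py 633.4 117.2 9 80.2
```

```text
t 11.1 p [634.3 115.6 119.3] psi 80.12 tilt [ 0.02 -0.01] w 29.3 gf 39.6 q6 -80 | shift units [0.02 0.03 2.21] turn units -0.02
```

>>> arm_command --turn '[[0, 0, 0], [0, 0, 0], [0, 0, 0], [0, 0, 0], [0, 0, 0], [0, 0, 0], [0, 0, 0], [0, 0, 0], [0, 0, 0]]' --xyz '[[0.02, 0.03, 0.2], [0, 0, 0.4], [0, 0, 0.4], [0, 0, 0.4], [0, 0, 0.4], [0, 0, 0.2], [0, 0, 0.1], [0, 0, 0.1], [0, 0, 0]]' --claw '[25, 25, 25, 25, 25, 25, 25, 25, 25]'

```text
time_s: 12.0
position: [0.6324, 0.1191, 0.0091]
tool_rot: [[-0.985, 0.17, 0.001], [0.17, 0.985, 0.0], [-0.001, 0.0, -1.0]]
ft_force: [-1.3, 0.3, -0.7]
grip_width: 0.0295
gripper_force: 39.7
```

```bash
python3 go.py 633.4 117.2 8.6 80.2
```

```text
t 12.0 p [632.4 119.1   9.1] psi 80.18 tilt [0.04 0.  ] w 29.5 gf 39.7 q6 -80 | shift units [-0.03 -0.03  0.01] turn units -0.0
```

>>> arm_command --turn '[[0, 0, 0], [0, 0, 0], [0, 0, 0], [0, 0, 0], [0, 0, 0], [0, 0, 0], [0, 0, 0], [0, 0, 0], [0, 0, 0], [0, 0, 0], [0, 0, 0]]' --xyz '[[-0.02, -0.03, 0.01], [0, 0, 0], [0, 0, 0], [0, 0, 0], [0, 0, 0], [0, 0, 0], [0, 0, -0.2], [0, 0, -0.4], [0, 0, -0.6], [0, 0, -0.6], [0, 0, -0.5]]' --claw '[25, 28, 30, 33, 37, 37, 37, 37, 50, 60, 60]'

```text
time_s: 13.1
position: [0.6332, 0.1173, 0.1259]
tool_rot: [[-0.985, 0.171, 0.002], [0.171, 0.985, 0.0], [-0.002, 0.0, -1.0]]
ft_force: [-0.2, 1.0, -0.4]
grip_width: 0.0599
gripper_force: 0.0
```

```bash
python3 go.py 625 -287 125 83
```

```text
t 13.1 p [633.2 117.3 125.9] psi 80.18 tilt [0.11 0.  ] w 59.9 gf 0.0 q6 -80 | shift units [-1.22 -8.    0.02] turn units -0.56
```

>>> arm_command --turn '[[0, 0, 0], [0, 0, 0], [0, 0, 0], [0, 0, 0], [0, 0, 0], [0, 0, 0], [0, 0, 0], [0, 0, 0], [0, 0, 0], [0, 0, 0], [0, 0, 0], [0, 0, -0.56]]' --xyz '[[0, -0.35, 0], [0, -0.7, 0], [0, -0.7, 0], [0, -0.75, 0], [0, -0.75, 0], [0, -0.75, 0], [0, -0.75, 0], [0, -0.75, 0], [-0.2, -0.75, 0], [-0.4, -0.75, 0], [-0.4, -0.7, 0], [-0.22, -0.3, 0]]' --claw '[70, 75, 75, 75, 75, 75, 75, 75, 75, 75, 75, 75]'

```text
time_s: 14.3
position: [0.6244, -0.2912, 0.1227]
tool_rot: [[-0.992, 0.125, -0.0], [0.125, 0.992, -0.0], [0.0, -0.0, -1.0]]
ft_force: [-0.6, 0.0, -0.7]
grip_width: 0.0748
gripper_force: 0.0
```

```bash
python3 go.py 625 -287 5 83; python3 chk.py top .633 .117 .023 .045;  python3 chk.py top .625 -.287 .03 .05
```

```text
t 14.3 p [ 624.4 -291.2  122.7] psi 82.84 tilt [-0.03 -0.02] w 74.8 gf 0.0 q6 -118 | shift units [-0.    0.09  2.35] turn units -0.03
321 [631.6 117.2] [30.  45.7] 80.3 ztop [0.0304 0.0408]
248 [ 622.1 -287. ] [39.  32.6] 75.3 ztop [0.0416 0.044 ]
```

Terracotta is placed, at (632,117) against a target of (633.4,117.2). Next is the orange jar.

>>> arm_command --turn '[[0, 0, 0], [0, 0, 0], [0, 0, 0], [0, 0, 0], [0, 0, 0], [0, 0, 0], [0, 0, 0], [0, 0, 0], [0, 0, 0], [0, 0, 0], [0, 0, 0], [0, 0, 0]]' --xyz '[[0, 0.09, 0.2], [0, 0, 0.4], [0, 0, 0.4], [0, 0, 0.4], [0, 0, 0.4], [0, 0, 0.35], [0, 0, 0.15], [0, 0, 0.03], [0, 0, 0], [0, 0, 0], [0, 0, 0], [0, 0, 0]]' --claw '[75, 75, 75, 75, 75, 75, 75, 75, 60, 48, 40, 34]' --squeeze 40

```text
time_s: 15.6
position: [0.6259, -0.2831, 0.0079]
tool_rot: [[-0.992, 0.122, 0.002], [0.122, 0.992, -0.001], [-0.002, -0.001, -1.0]]
ft_force: [-1.8, -0.2, 4.6]
grip_width: 0.0388
gripper_force: 40.3
```

```bash
python3 go.py 581.3 -109.5 125 83.2
```

```text
t 15.6 p [ 625.9 -283.1    7.9] psi 82.97 tilt [ 0.09 -0.06] w 38.8 gf 40.3 q6 -117 | shift units [ 1.31  3.34 -2.35] turn units -0.05
```

>>> arm_command --turn '[[0, 0, 0], [0, 0, 0], [0, 0, 0], [0, 0, 0], [0, 0, 0], [0, 0, 0], [0, 0, 0], [0, 0, 0], [0, 0, 0], [0, 0, 0], [0, 0, 0], [0, 0, 0]]' --xyz '[[0, 0, -0.2], [0, 0, -0.4], [0, 0, -0.6], [0.1, 0.2, -0.5], [0.2, 0.5, -0.35], [0.2, 0.5, -0.3], [0.2, 0.5, 0], [0.2, 0.5, 0], [0.2, 0.5, 0], [0.2, 0.4, 0], [0.21, 0.24, 0], [0, 0, 0]]' --claw '[34, 34, 34, 34, 34, 34, 34, 34, 34, 34, 34, 34]'

```text
time_s: 16.8
position: [0.5702, -0.1062, 0.125]
tool_rot: [[-0.993, 0.12, -0.0], [0.12, 0.993, 0.0], [0.0, 0.0, -1.0]]
ft_force: [0.5, -0.4, -1.2]
grip_width: 0.0389
gripper_force: 40.3
```

```bash
python3 go.py 581.3 -109.5 12 83.2; python3 chk.py side .581 -.11 .13 .19;cp pics/last_side.png pics/s1.png
```

```text
t 16.8 p [ 570.2 -106.2  125. ] psi 83.08 tilt [-0.02  0.02] w 38.9 gf 40.3 q6 -105 | shift units [-0.23 -0.04  2.26] turn units -0.02
172 [563.8 -94.6] [57.5 34.7] 46.2 ztop [0.148  0.1813]
```

View pics/s1.png

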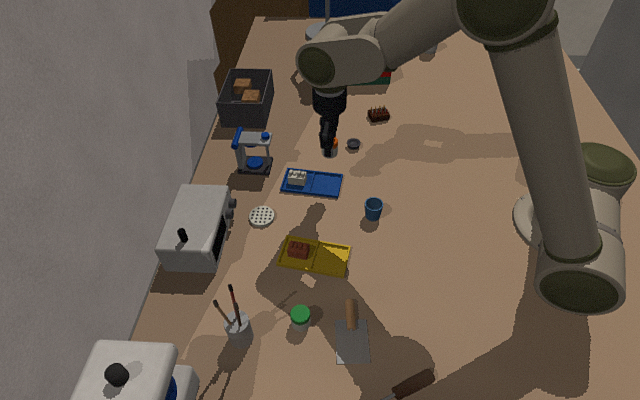

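The side view shows both models in the rear compartments, white at (298,177) and terracotta at (298,248). The orange jar is held upright in the gripper at (331,146). I'll lower it now.

>>> arm_command --turn '[[0, 0, 0], [0, 0, 0], [0, 0, 0], [0, 0, 0], [0, 0, 0], [0, 0, 0], [0, 0, 0], [0, 0, 0], [0, 0, 0]]' --xyz '[[-0.23, -0.04, 0.2], [0, 0, 0.4], [0, 0, 0.4], [0, 0, 0.4], [0, 0, 0.4], [0, 0, 0.2], [0, 0, 0.1], [0, 0, 0.1], [0, 0, 0]]' --claw '[34, 34, 34, 34, 34, 34, 34, 34, 34]'

```text
time_s: 17.75
position: [0.5823, -0.1115, 0.0142]
tool_rot: [[-0.992, 0.122, 0.0], [0.122, 0.992, -0.0], [-0.0, -0.0, -1.0]]
ft_force: [0.5, -0.3, -1.0]
grip_width: 0.0395
gripper_force: 40.3
```

```bash
python3 go.py 581.3 -109.5 11.5 83.2
```

```text
t 17.8 p [ 582.3 -111.5   14.2] psi 82.97 tilt [ 0.01 -0.01] w 39.5 gf 40.3 q6 -105 | shift units [0.03 0.04 0.05] turn units -0.05
```

>>> arm_command --turn '[[0, 0, 0], [0, 0, 0], [0, 0, 0], [0, 0, 0], [0, 0, 0], [0, 0, 0], [0, 0, 0], [0, 0, 0], [0, 0, 0], [0, 0, 0], [0, 0, 0], [0, 0, 0]]' --xyz '[[0.03, 0.04, 0.03], [0, 0, 0.02], [0, 0, 0], [0, 0, 0], [0, 0, 0], [0, 0, 0], [0, 0, 0], [0, 0, -0.2], [0, 0, -0.4], [0, 0, -0.6], [0, 0, -0.6], [0, 0, -0.4]]' --claw '[34, 34, 38, 40, 43, 47, 47, 47, 47, 60, 70, 75]'

```text
time_s: 18.95
position: [0.5813, -0.1092, 0.1248]
tool_rot: [[-0.993, 0.122, 0.003], [0.122, 0.993, -0.001], [-0.003, -0.001, -1.0]]
ft_force: [0.5, -0.4, -0.1]
grip_width: 0.0749
gripper_force: 0.0
```

```bash
python3 go.py 610.7 287 125 80
```

```text
t 18.9 p [ 581.3 -109.2  124.8] psi 82.98 tilt [ 0.16 -0.07] w 74.9 gf 0.0 q6 -105 | shift units [ 0.39  7.94 -0.01] turn units 0.6
```

>>> arm_command --turn '[[0, 0, 0], [0, 0, 0], [0, 0, 0], [0, 0, 0], [0, 0, 0], [0, 0, 0], [0, 0, 0], [0, 0, 0], [0, 0, 0], [0, 0, 0], [0, 0, 0], [0, 0, 0.6]]' --xyz '[[0, 0.35, 0], [0, 0.7, 0], [0, 0.75, 0], [0, 0.75, 0], [0, 0.75, 0], [0, 0.75, 0], [0, 0.75, 0], [0, 0.75, 0], [0, 0.75, 0], [0.1, 0.75, 0], [0.2, 0.6, 0], [0.09, 0.29, 0]]' --claw '[75, 75, 75, 75, 75, 75, 75, 75, 75, 75, 75, 75]'

```text
time_s: 20.15
position: [0.6083, 0.2909, 0.1209]
tool_rot: [[-0.985, 0.172, -0.002], [0.172, 0.985, 0.0], [0.002, -0.0, -1.0]]
ft_force: [-0.3, -0.2, 0.2]
grip_width: 0.0755
gripper_force: 0.0
```

```bash
python3 go.py 610.7 287 6 80;python3 chk.py top .581 -.11 .035 .055; python3 chk.py top .611 .287 .03 .05
```

```text
t 20.1 p [608.3 290.9 120.9] psi 80.1 tilt [-0.1   0.01] w 75.5 gf 0.0 q6 -65 | shift units [-0.07 -0.07  2.3 ] turn units 0.02
297 [ 581.1 -108.7] [38.  38.4] 23.6 ztop [0.046 0.048]
60 [601.  280.4] [17.3 38.5] 26.5 ztop [0.041  0.0445]
```

>>> arm_command --turn '[[0, 0, 0], [0, 0, 0], [0, 0, 0], [0, 0, 0], [0, 0, 0], [0, 0, 0], [0, 0, 0], [0, 0, 0], [0, 0, 0], [0, 0, 0], [0, 0, 0], [0, 0, 0]]' --xyz '[[-0.05, -0.05, 0.2], [0, 0, 0.4], [0, 0, 0.4], [0, 0, 0.4], [0, 0, 0.4], [0, 0, 0.3], [0, 0, 0.15], [0, 0, 0.03], [0, 0, 0], [0, 0, 0], [0, 0, 0], [0, 0, 0]]' --claw '[75, 75, 75, 75, 75, 75, 75, 75, 60, 48, 40, 34]' --squeeze 40

```text
time_s: 21.45
position: [0.6126, 0.2847, 0.0089]
tool_rot: [[-0.985, 0.174, 0.002], [0.174, 0.985, 0.0], [-0.002, 0.001, -1.0]]
ft_force: [-1.1, -0.6, 4.0]
grip_width: 0.0391
gripper_force: 40.3
```

```bash
python3 go.py 558.6 130.2 125 80.2
```

```text
t 21.4 p [612.6 284.7   8.9] psi 79.99 tilt [0.11 0.03] w 39.1 gf 40.3 q6 -65 | shift units [ 0.52 -3.23 -2.33] turn units -0.04
```

>>> arm_command --turn '[[0, 0, 0], [0, 0, 0], [0, 0, 0], [0, 0, 0], [0, 0, 0], [0, 0, 0], [0, 0, 0], [0, 0, 0], [0, 0, 0], [0, 0, 0], [0, 0, 0], [0, 0, 0]]' --xyz '[[0, 0, -0.2], [0, 0, -0.4], [0, 0, -0.6], [0.02, -0.2, -0.5], [0.1, -0.5, -0.35], [0.1, -0.5, -0.28], [0.1, -0.5, 0], [0.1, -0.5, 0], [0.1, -0.5, 0], [0, -0.4, 0], [0, -0.13, 0], [0, 0, 0]]' --claw '[34, 34, 34, 34, 34, 34, 34, 34, 34, 34, 34, 34]'

```text
time_s: 22.65
position: [0.5585, 0.1295, 0.1248]
tool_rot: [[-0.985, 0.175, 0.001], [0.175, 0.985, 0.0], [-0.001, 0.0, -1.0]]
ft_force: [0.3, 1.3, -1.0]
grip_width: 0.0393
gripper_force: 40.3
```

```bash
python3 go.py 558.6 130.2 13 80.2
```

```text
t 22.6 p [558.5 129.5 124.8] psi 79.92 tilt [0.03 0.  ] w 39.3 gf 40.3 q6 -79 | shift units [0.   0.01 2.24] turn units -0.06
```

>>> arm_command --turn '[[0, 0, 0], [0, 0, 0], [0, 0, 0], [0, 0, 0], [0, 0, 0], [0, 0, 0], [0, 0, 0], [0, 0, 0], [0, 0, 0]]' --xyz '[[0, 0, 0.2], [0, 0, 0.4], [0, 0, 0.4], [0, 0, 0.4], [0, 0, 0.4], [0, 0, 0.2], [0, 0, 0.1], [0, 0, 0.1], [0, 0, 0]]' --claw '[34, 34, 34, 34, 34, 34, 34, 34, 34]'

```text
time_s: 23.55
position: [0.5584, 0.1301, 0.0142]
tool_rot: [[-0.985, 0.174, 0.0], [0.174, 0.985, 0.0], [-0.0, 0.0, -1.0]]
ft_force: [0.9, 0.1, -0.1]
grip_width: 0.0392
gripper_force: 40.3
```

```bash
python3 go.py 558.6 130.2 12.5 80.2
```

```text
t 23.6 p [558.4 130.1  14.2] psi 79.99 tilt [0. 0.] w 39.2 gf 40.3 q6 -79 | shift units [-0.    0.    0.03] turn units -0.04
```

>>> arm_command --turn '[[0, 0, 0], [0, 0, 0], [0, 0, 0], [0, 0, 0], [0, 0, 0], [0, 0, 0], [0, 0, 0], [0, 0, 0], [0, 0, 0], [0, 0, 0], [0, 0, 0], [0, 0, 0]]' --xyz '[[0, 0, 0.02], [0, 0, 0.02], [0, 0, 0], [0, 0, 0], [0, 0, 0], [0, 0, 0], [0, 0, 0], [0, 0, -0.2], [0, 0, -0.4], [0, 0, -0.6], [0, 0, -0.6], [0, 0, -0.4]]' --claw '[34, 34, 38, 40, 43, 47, 47, 47, 47, 60, 70, 75]'

```text
time_s: 24.75
position: [0.5588, 0.13, 0.1253]
tool_rot: [[-0.985, 0.174, 0.003], [0.174, 0.985, 0.0], [-0.003, 0.001, -1.0]]
ft_force: [-0.2, -0.5, -0.3]
grip_width: 0.0749
gripper_force: 0.0
```

```bash
python3 go.py 458 -8 120 80
```

```text
t 24.8 p [558.8 130.  125.3] psi 79.98 tilt [0.17 0.  ] w 74.9 gf 0.0 q6 -79 | shift units [ 1.51 -3.07  0.1 ] turn units -0.0
```

>>> arm_command --turn '[[0, 0, 0], [0, 0, 0], [0, 0, 0], [0, 0, 0], [0, 0, 0], [0, 0, 0], [0, 0, 0]]' --xyz '[[0.15, -0.3, 0], [0.3, -0.6, 0], [0.3, -0.6, 0], [0.3, -0.6, 0], [0.3, -0.6, 0], [0.16, -0.37, 0], [0, 0, 0]]' --claw '[80, 80, 80, 80, 80, 80, 80]'

```text
time_s: 25.45
position: [0.4565, -0.0095, 0.1231]
tool_rot: [[-0.984, 0.177, 0.0], [0.177, 0.984, -0.0], [-0.0, -0.0, -1.0]]
ft_force: [-0.3, -0.5, -0.5]
grip_width: 0.0801
gripper_force: 0.0
```

```bash
python3 go.py 458 -8 7 80; python3 chk.py top .5586 .1302 .035 .055;python3 chk.py side .458 -.008 .035 .055
```

```text
t 25.4 p [456.5  -9.5 123.1] psi 79.83 tilt [ 0.02 -0.02] w 80.1 gf 0.0 q6 -96 | shift units [-0.02  0.03  2.32] turn units -0.03
307 [556.6 129.7] [38.7 37.7] 63.2 ztop [0.0461 0.0487]
131 [457.5  -7.5] [46.  43.9] 72.8 ztop [0.0415 0.046 ]
```

Green is placed at (556.6,129.7). Next is the cup.

>>> arm_command --turn '[[0, 0, 0], [0, 0, 0], [0, 0, 0], [0, 0, 0], [0, 0, 0], [0, 0, 0], [0, 0, 0], [0, 0, 0], [0, 0, 0], [0, 0, 0], [0, 0, 0], [0, 0, 0]]' --xyz '[[-0.02, 0.03, 0.2], [0, 0, 0.4], [0, 0, 0.4], [0, 0, 0.4], [0, 0, 0.4], [0, 0, 0.3], [0, 0, 0.14], [0, 0, 0], [0, 0, 0], [0, 0, 0], [0, 0, 0], [0, 0, 0]]' --claw '[80, 80, 80, 80, 80, 80, 80, 80, 65, 52, 45, 38]' --squeeze 35

```text
time_s: 26.75
position: [0.4591, -0.007, 0.0112]
tool_rot: [[-0.985, 0.174, 0.002], [0.174, 0.985, -0.001], [-0.002, -0.0, -1.0]]
ft_force: [-0.6, -0.4, 6.7]
grip_width: 0.0439
gripper_force: 34.7
```

```bash
python3 go.py 607 5 110 80
```

```text
t 26.8 p [459.1  -7.   11.2] psi 79.98 tilt [ 0.11 -0.03] w 43.9 gf 34.7 q6 -96 | shift units [-2.87  0.75 -1.97] turn units -0.0
```

>>> arm_command --turn '[[0, 0, 0], [0, 0, 0], [0, 0, 0], [0, 0, 0], [0, 0, 0], [0, 0, 0], [0, 0, 0], [0, 0, 0], [0, 0, 0], [0, 0, 0], [0, 0, 0], [0, 0, 0]]' --xyz '[[0, 0, -0.1], [0, 0, -0.2], [0, 0, -0.4], [0, 0, -0.4], [-0.2, 0.05, -0.4], [-0.5, 0.15, -0.4], [-0.5, 0.15, 0], [-0.5, 0.15, 0], [-0.5, 0.15, 0], [-0.5, 0.1, 0], [-0.17, 0, 0], [0, 0, 0]]' --claw '[38, 38, 38, 38, 38, 38, 38, 38, 38, 38, 38, 38]'

```text
time_s: 27.95
position: [0.6065, 0.005, 0.1055]
tool_rot: [[-0.985, 0.174, 0.0], [0.174, 0.985, -0.0], [-0.0, -0.0, -1.0]]
ft_force: [-1.1, 0.4, -0.8]
grip_width: 0.0441
gripper_force: 35.8
```

```bash
python3 go.py 607 5 11.2 80;python3 chk.py side .607 .005 .13 .15; cp pics/last_side.png pics/s2.png
```

```text
t 27.9 p [606.5   5.  105.5] psi 79.98 tilt [ 0.   -0.01] w 44.1 gf 35.8 q6 -91 | shift units [-0.01  0.    1.89] turn units -0.0
72 [591.7   9.6] [67.1 15.4] 81.5 ztop [0.1375 0.1463]
```

View pics/s2.png

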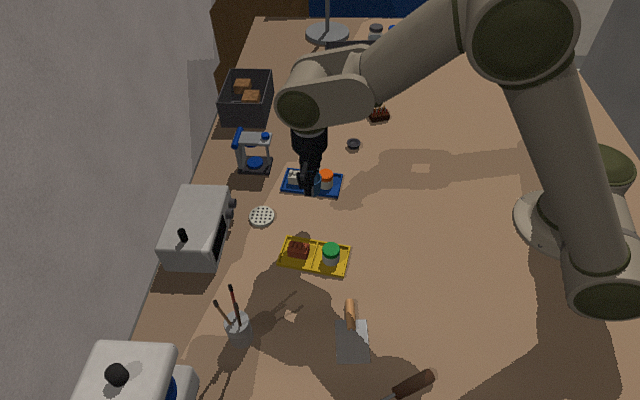

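The side view shows both jars standing in front of their models, orange at (327,179) and green at (331,254). The cup is in the gripper at about (310,185), hidden by the finger, and the opening of 44 mm confirms it is held. I'll lower it.

>>> arm_command --turn '[[0, 0, 0], [0, 0, 0], [0, 0, 0], [0, 0, 0], [0, 0, 0], [0, 0, 0], [0, 0, 0], [0, 0, 0], [0, 0, 0]]' --xyz '[[0, 0, 0.2], [0, 0, 0.4], [0, 0, 0.4], [0, 0, 0.3], [0, 0, 0.25], [0, 0, 0.15], [0, 0, 0.1], [0, 0, 0.05], [0, 0, 0]]' --claw '[38, 38, 38, 38, 38, 38, 38, 38, 38]'

```text
time_s: 28.9
position: [0.6064, 0.0052, 0.0129]
tool_rot: [[-0.985, 0.174, 0.0], [0.174, 0.985, -0.0], [-0.0, -0.0, -1.0]]
ft_force: [-1.0, -0.1, -0.7]
grip_width: 0.0439
gripper_force: 35.8
```

```bash
python3 go.py 607 5 11 80
```

```text
t 28.9 p [606.4   5.2  12.9] psi 79.98 tilt [ 0.01 -0.  ] w 43.9 gf 35.8 q6 -91 | shift units [-0.01 -0.    0.04] turn units -0.0
```

>>> arm_command --turn '[[0, 0, 0], [0, 0, 0], [0, 0, 0], [0, 0, 0], [0, 0, 0], [0, 0, 0], [0, 0, 0], [0, 0, 0], [0, 0, 0], [0, 0, 0], [0, 0, 0], [0, 0, 0]]' --xyz '[[0, 0, 0.03], [0, 0, 0.02], [0, 0, 0], [0, 0, 0], [0, 0, 0], [0, 0, 0], [0, 0, 0], [0, 0, -0.2], [0, 0, -0.4], [0, 0, -0.6], [0, 0, -0.6], [0, 0, -0.6]]' --claw '[38, 38, 42, 44, 47, 53, 58, 60, 60, 60, 60, 60]'

```text
time_s: 30.1
position: [0.6062, 0.0052, 0.1322]
tool_rot: [[-0.985, 0.174, 0.0], [0.174, 0.985, -0.0], [-0.0, 0.0, -1.0]]
ft_force: [-0.5, 0.2, -0.1]
grip_width: 0.06
gripper_force: 0.0
```

>>> arm_command --turn '[[0, 0, 0], [0, 0, 0], [0, 0, 0], [0, 0, 0], [0, 0, 0], [0, 0, 0], [0, 0, 0], [0, 0, 0]]' --xyz '[[0.2, 0, -0.4], [0.5, 0, 0], [0.5, 0, 0], [0.5, 0, 0], [0.5, 0, 0], [0.5, 0, 0], [0.3, 0, 0], [0, 0, 0]]' --claw '[60, 60, 60, 60, 60, 60, 60, 60]'

```text
time_s: 30.9
position: [0.4573, 0.0317, 0.1511]
tool_rot: [[-0.985, 0.174, 0.0], [0.174, 0.985, 0.0], [-0.0, 0.0, -1.0]]
ft_force: [0.2, -0.2, 0.2]
grip_width: 0.0599
gripper_force: 0.0
```

```bash
python3 go.py 607 5 11 80; for a in ".607 .005 .035 .055" ".657 -.118 .023 .045" ".633 .117 .023 .045" ".581 -.11 .035 .055" ".5586 .13 .035 .055"; do python3 chk.py top $a; done; cp pics/last_top.png pics/t3.png
```

```text
t 30.9 p [457.3  31.7 151.1] psi 80.0 tilt [0. 0.] w 59.9 gf 0.0 q6 -91 | shift units [-3.04 -0.01  2.8 ] turn units -0.0
127 [606.2   4.2] [43.5 43.6] 45.0 ztop [0.0454 0.0479]
314 [ 657.4 -118.7] [30.1 44.7] 83.4 ztop [0.0303 0.0403]
324 [631.7 117.1] [30. 46.] 80.5 ztop [0.0305 0.0405]
299 [ 580.9 -108.5] [37.7 38.8] 26.2 ztop [0.0459 0.0484]
305 [556.5 129.7] [38.7 37.9] 63.1 ztop [0.0461 0.0484]
```

View pics/t3.png

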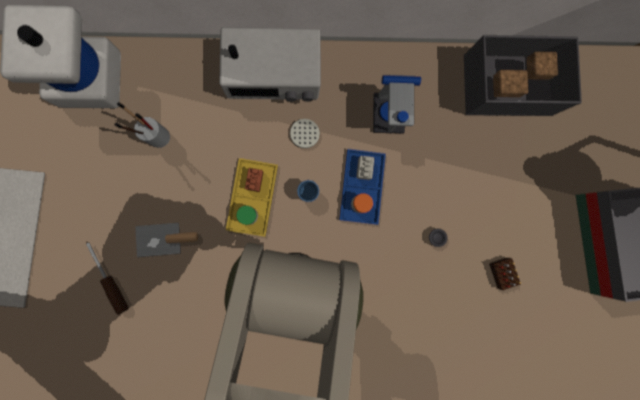

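The top view shows the white model at (367,167) with the orange jar at (362,203) in front of it. The terracotta model is at (254,180) with the green jar at (246,215) in front. The cup stands upright at (308,190) between the pans, the bystanders have not moved, and the arm is clear.

```bash
python3 -c "
from rig import env
print(env.close_job())"
```

```text
the job is handed in; nothing more can be done
None
```

I handed the job in at about 31 s: both models, both jars and the cup measured upright within about 3 mm of their targets, and the articulator and brushes look unmoved; the hand-in returned no verdict.

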